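Seat a lens in a three-point mount

ROBOT

A 6-joint arm with a two-finger parallel gripper is mounted at the origin on a cart in front of the work surface, level with it; the furniture and walls round the work are solid. World frame = base frame: x ahead of the robot, y to its left, z up, the work surface at z = 0. Lengths are in m, angles in rad, forces in N, time in s.
With the tool pointing down it reaches from about 0.375 to 0.925 m from the base axis. Payload 5.7 kg.
Tool frame: the origin (TCP) lies at the very end of the fingers, on their centre line; the grasp point (between the pads) lies 19 mm behind it; z points along the fingers, y is the line along which they close (so a half turn about z gives the same grasp; the last joint's range is limited). The gripper opens to 85 mm and grips with 20 to 120 N. Pads are 22 mm wide; open, the fingers measure 114 mm over their backs; the gripper's body (76 mm by 85 mm) begins 54 mm behind the grasp point. The pads swing forward as they close: fully open they stand 13 mm farther back than shut.
Start: joints at [1.055, 0.359, 1.51, -0, 1.272, -0.115], TCP at [0.234, 0.552, 0.231] pointing down, gripper open.
Joint ranges: [-2.97, 2.97], [-1.01, 2.36], [0.21, 2.38], [-0.96, 4.11], [0.2, 2.71], [-2.98, 2.98]. Speed limits (rad/s): [2.39, 2.39, 3.14, 3.14, 3.14, 3.14].

INTERFACE

Orientations are given as a unit quaternion [x, y, z, w].
In Python, from bench import robot, read_camera, camera_model gives the robot as it stands.
- The arm moves only by the tool carry_out, never from a script. Its argument "plan" is text: rows parted by semicolons, each of 5 numbers parted by spaces: the opening, from 0 (shut) to 1 (fully open), then the shift along the tool's x, y, z in cm, then the turn about the tool's z in degrees. In form: grip x y z roll; .... A call has 1 to 5 rows; each row shifts and turns the commanded pose from where the row before left it, along the tool's axes as they then stand; what a row does not reach is not made up. A row lasts 1/12 s, in which the tool goes at most 41.7 mm and 7.16 degrees, less where a joint would pass 70% of its speed; a pose out of reach is approached as far as the arm can. A call is refused whole if a number of a shift passes 4.17 or a number of a turn 7.16, either way. A call with a gripper value outside its range is refused whole. The fingers move at their own pace and stop on an object; the grip force is fixed at half the most. Time passes only in rows, so rows that do not move let the fingers close. It gives the time, the measured TCP pose, the force, the opening and the grip force at its end, in the units of the state.
- robot.sense(): the state, without advancing time (a new reading comes with each control period).
- read_camera(name): name is "side" or "top"; returns the picture (384x512x3 uint8, red, green, blue); there is no depth.
- camera_model(name): a dict with "mtx" (3x3 intrinsics, pixels), "rvec" (rotation vector, rad) and "tvec" (3), from world to camera coordinates, as OpenCV has them. Camera axes: x right, y down, z forward; pixel columns grow to the right and rows downward; lengths in m; the calibration is good to about 2 mm. A picture is of the moment at which its call begins. camera_model takes no time and is no camera call.
- robot.sign_off(): hands the job in; it is judged then, once.
The state is a dict: "time": time; "joint_positions": joint angles; "joint_velocities": joint speeds; "joint_torque": joint torques, N m; "tool_pos": TCP position; "tool_rot": TCP orientation; "wrist_force": force on the tool from outside, world axes, zero at the start; "ft_torque": the same for the moment, N m; "opening": finger opening in m; "gripper_force": force on a finger pad.
Only numpy, scipy, OpenCV 4.12 (cv2) and the standard library are available. Lean on these libraries where they do the work, as an engineer would, in place of code of your own. Each camera call takes 0.05 s, during which the arm holds its last target. There are 200 camera calls.

TASK

Lift the lens in its black-flanged cell off the blue pad and set it flat on the three seat buttons of the mount, between the two fixed ball posts and the open jaw. Work it home against both posts and clamp it by sliding the jaw's red tab toward them, so that it bears firmly on all three brass balls and stays held so when you let go: a dry rim likes to jam against one post only. The glass must not take more than about 25 N at any ball, so press by feel; leave the bottle, jar and dish where they are.

Things in the scene. Friction and masses are not known exactly. Their poses are not given: they have to be found in the camera images.
- lens: Lens cell, about 0.18 kg: black flange (disc) 60 mm across, 10 mm thick; on it a ribbed aluminium barrel 36 mm across, 28 mm high (the part to grasp), glass on top. Origin: centre of the flange's underside; z up the barrel. At first it stands flange down on the blue pad, whose top is 3 mm above the desk. The balls bear on the flange's rim.
- mount: Lens mount, fixed: dark plate 160 (x) x 110 (y) x 10 mm with three seat buttons (12 mm wide, tops 16 mm above the desk, 20 mm from the seat centre at 60, 180, 300 degrees from +x), two posts on the +x side, a sliding jaw on the -x side. Origin: on the desk below the seat centre (plate from x = -100 to +60 mm); z up; the jaw closes along +x. Only the red tab rises above 28 mm.
- seat_centre (a point): Point 16 mm above the desk, level with the tops of the seat buttons, where the lens origin lies when its rim touches all three balls. Axes as the mount's.
- post_left: Fixed post, 12 mm thick, top 27.5 mm above the desk, with a 10 mm brass ball facing the seat centre. Origin: centre of the ball, 21 mm above the desk, 35 mm from the seat centre, 60 degrees to the left (+y) of the mount's +x. When all three bear, each post takes about as much force as the jaw, or somewhat less.
- post_right: The other fixed post, its mirror image, 60 degrees to the right (-y) of the mount's +x. Pushed by the jaw alone, the lens often jams by friction between the jaw and one post, up to about 1 mm short of the other; a push of about 12 N on the barrel toward the posts with a little side play, before clamping, settles it on both.
- jaw_tab (a point): Middle of the top of the jaw's upright red tab: 12 mm wide (mount's y), 18 mm long (mount's x), top 60 mm above the desk, standing free over its upper 32 mm. It lies 22 mm behind (-x of) the jaw's ball and moves with it; pinch it across its width or push it from behind.
- amber_bottle: Brown bottle with a black cap, 48 mm across, 102 mm high; stands on the desk near the mount. Origin: centre of its underside.
- screw_jar: White jar with a black lid, 48 mm across, 60 mm high; stands on the desk. Origin: centre of its underside.
- petri_dish: Flat round dish, 60 mm across, 15 mm high; lies on the desk. Origin: centre of its underside.
- jaw_slide: Sliding jaw with a 10 mm brass ball. Origin: centre of the ball, 21 mm above the desk. Slides along the mount's x from 55 (open) to 29 mm from the seat centre; at first 50 to 55, about 35 when all balls touch the lens. Takes about 6 N to move and stays where left; push beyond that clamps the lens, rising steeply within about a millimetre; on letting go up to 6 N of clamping remains.
There are look-alikes about, which are no part of the job. What is shaped like the lens but green or orange is not meant.

How it is judged:
On the way:
1. the lens stands flat on the seat buttons between posts and jaw, not yet clamped (horizontal distance between lens and seat_centre below 0.014 m and z of lens in the frame of seat_centre between -0.002 and 0.002 m and angle between lens's own z axis and vertical below 0.05 rad and contact force between lens and jaw_slide below 0.1 N), for 0.2 s.
At the end, for the whole second after the job is handed in: The lens stands flat (within 0.03 rad) on the seat buttons, centred within 2.5 mm of the seat centre and at most 1.5 mm above them, at rest, and the jaw ball (over 1 N) and both post balls (over 0.7 N each) press on its rim with the robot away (contact force between lens and jaw_slide above 1 N and contact force between lens and post_left above 0.7 N and contact force between lens and post_right above 0.7 N and horizontal distance between lens and seat_centre below 0.0025 m and z of lens in the frame of seat_centre between -0.002 and 0.0015 m and angle between lens's own z axis and vertical below 0.03 rad and linear speed of lens below 0.01 m/s); the robot touches nothing.
It fails at once if a ball presses on the lens with more than 25 N (contact force between lens and jaw_slide above 25 N or contact force between lens and post_left above 25 N or contact force between lens and post_right above 25 N).
It fails at once if the bottle, jar or dish was moved by more than 20 mm (distance of any of amber_bottle, screw_jar, petri_dish from where it was at the start of the episode above 0.02 m).
It also fails if it takes over 70 s, if anything falls off the work surface, if the arm or the gripper's body presses on something with over 40 N, if the wrist force passes 120 N, or if a joint passes its speed limit or range.

## Working session

There is one attempt and no reset: what is moved stays moved. The work goes in short steps, Python scripts to look and compute and a tool call to move; the robot and the scene stay as the last step left them, time stands still between calls to the robot, and variables do not carry over. Pictures are saved under pics/ and viewed, at most 10 in all, crops included, and the job is handed in when it is done.

Besides the shell and the picture viewer there is one more tool, called after "Emit:" as name(argument=value, ...) on one line, values as JSON. carry_out: Moves the arm, as the interface text tells. Its arguments: {"type":"object","properties":{"plan":{"type":"string"}},"required":["plan"]}

```bash
mkdir -p pics; ls
python3 - <<'E'
from bench import robot, read_camera, camera_model
import cv2
for n in("top","side"):
    im=read_camera(n); cv2.imwrite(f"pics/{n}0.png",cv2.cvtColor(im,cv2.COLOR_RGB2BGR))
    m=camera_model(n);print(n,m)
print(robot.sense())
E
```

```text
pics
top {'mtx': array([[444.6341942 ,   0.        , 262.36027578],
       [  0.        , 444.6341942 , 188.38335489],
       [  0.        ,   0.        ,   1.        ]]), 'rvec': array([ 2.2217077 , -2.18068435,  0.07370055]), 'tvec': array([0.09035457, 0.53599016, 1.33289493])}
side {'mtx': array([[435.14219116,   0.        , 252.56115061],
       [  0.        , 435.14219116, 196.63504312],
       [  0.        ,   0.        ,   1.        ]]), 'rvec': array([ 2.15546789, -0.42608322,  0.20772847]), 'tvec': array([-0.46614664,  0.25154743,  1.02387303])}
{'time': 0.1, 'joint_positions': array([ 1.05489745e+00,  3.59426614e-01,  1.51134357e+00,  3.09856857e-05,
        1.27250757e+00, -1.15109449e-01]), 'joint_velocities': array([ 0.00057466, -0.00141361, -0.00198442, -0.00045418,  0.00173576,
        0.00035109]), 'joint_torque': array([-1.60667864e-04, -5.28650701e+01, -2.79351676e+01, -2.41175703e-04,
        5.04490774e-03, -5.79258744e-05]), 'tool_pos': array([0.23377939, 0.55190474, 0.23053407]), 'tool_rot': array([ 1.99060566e-01,  9.79986827e-01, -7.96363865e-04, -2.75512483e-04]), 'wrist_force': array([-0.0275913 ,  0.61639332,  0.22792823]), 'ft_torque': array([ 0.01039674, -0.04452193, -0.0049531 ]), 'gripper_force': 0.0, 'opening': 0.0853969127449941}
```

View pics/top0.png

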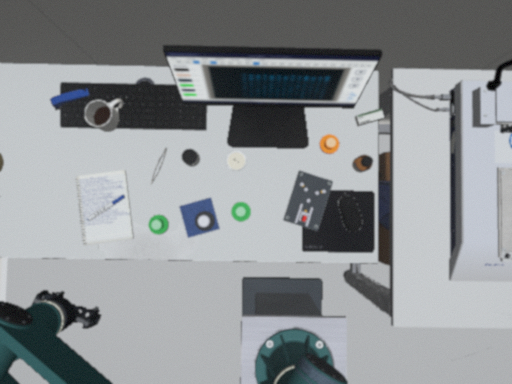

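View pics/side0.png

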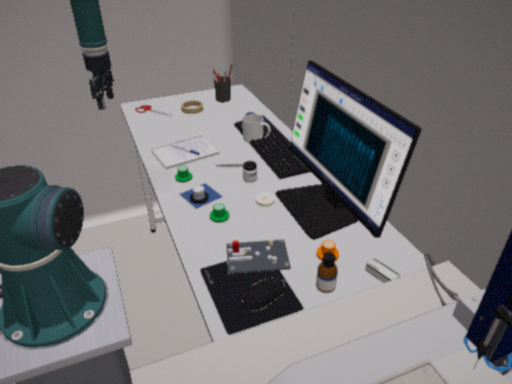

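The top view shows the lens at about (204,221) on the blue pad, and the mount at about (308,200) with its red tab at (304,217). The bottle is at (363,162), the jar at (191,157) and the dish at (236,160).

```bash
cat > h.py <<'E'
import numpy as np, cv2
from bench import robot, read_camera, camera_model
def ray(n,uv):
    m=camera_model(n);R=cv2.Rodrigues(m['rvec'])[0];t=m['tvec']
    p=cv2.undistortPoints(np.array([[uv]],float),m['mtx'],None)[0,0]
    return -R.T@t, R.T@np.array([p[0],p[1],1])
def on(n,uv,z):
    c,d=ray(n,uv); return c+d*(z-c[2])/d[2]
def tri(a,b):   # top uv, side uv -> midpoint, gap
    c1,d1=ray('top',a);c2,d2=ray('side',b)
    s=np.linalg.lstsq(np.c_[d1,-d2],c2-c1,rcond=None)[0]
    p,q=c1+s[0]*d1,c2+s[1]*d2
    return (p+q)/2,np.linalg.norm(p-q)
def proj(n,p):
    m=camera_model(n);return cv2.projectPoints(np.array([p],float),m['rvec'],m['tvec'],m['mtx'],None)[0].ravel()
def blobs(mask,box,amin=6):   # box x0,y0,x1,y1
    k=np.zeros(mask.shape,np.uint8);x0,y0,x1,y1=box;k[y0:y1,x0:x1]=mask[y0:y1,x0:x1]
    n,l,s,c=cv2.connectedComponentsWithStats(k)
    return [(s[i,4],c[i].round(2),s[i,:4]) for i in range(1,n) if s[i,4]>=amin],l
E
python3 - <<'E'
from h import *
t=cv2.cvtColor(cv2.imread('pics/top0.png'),cv2.COLOR_BGR2RGB).astype(int);s=cv2.cvtColor(cv2.imread('pics/side0.png'),cv2.COLOR_BGR2RGB).astype(int)
red=lambda i:((i[...,0]>130)&(i[...,1]<80)&(i[...,2]<80)).astype(np.uint8)
print(blobs(red(t),(270,160,340,240))[0],blobs(red(s),(220,230,300,280))[0])
white=lambda i:(i.min(2)>120).astype(np.uint8)
print('lens barrel',blobs(white(t),(190,208,216,234))[0],blobs(white(s),(188,182,212,206))[0])
dark=lambda i:(i.max(2)<45).astype(np.uint8)
print('flange',blobs(dark(t),(190,208,216,234))[0])
a=cv2.resize(cv2.imread('pics/top0.png')[165:240,275:340],None,fx=7,fy=7,interpolation=cv2.INTER_CUBIC)
b=cv2.resize(cv2.imread('pics/top0.png')[195:240,180:225],None,fx=7,fy=7,interpolation=cv2.INTER_CUBIC)
o=np.zeros((525,780,3),np.uint8);o[:525,:455]=a;o[:315,460:775]=b;cv2.imwrite('pics/c1.png',o)
E
```

```text
[(np.int32(14), array([303.36, 218.29]), array([302, 216,   4,   5], dtype=int32))] [(np.int32(16), array([235.19, 242.44]), array([232, 241,   7,   4], dtype=int32))]
lens barrel [(np.int32(11), array([214.64, 210.45]), array([214, 208,   2,   7], dtype=int32)), (np.int32(126), array([203.29, 220.66]), array([197, 215,  13,  13], dtype=int32)), (np.int32(34), array([210.29, 232.03]), array([202, 230,  14,   4], dtype=int32))] [(np.int32(179), array([197.76, 185.98]), array([188, 182,  24,  11], dtype=int32)), (np.int32(11), array([189.27, 204.09]), array([188, 202,   5,   4], dtype=int32)), (np.int32(22), array([208.09, 204.05]), array([203, 202,   9,   4], dtype=int32))]
flange []
```

View pics/c1.png

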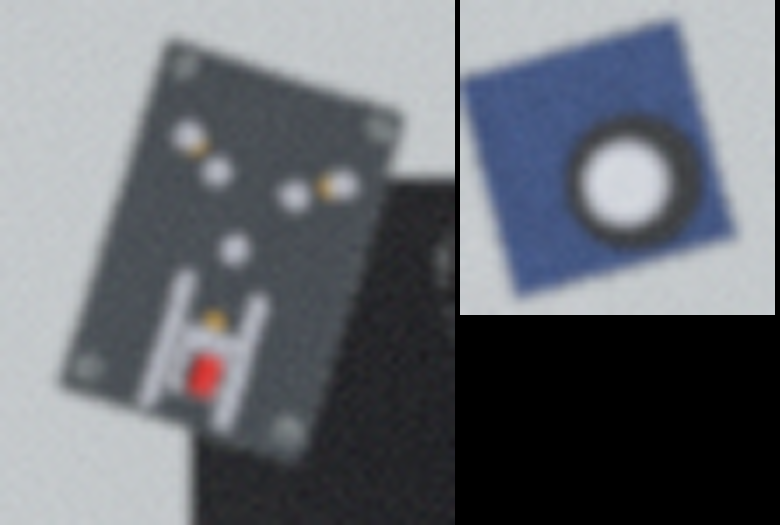

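The crop shows the three seat buttons at crop pixels (218,171), (295,196) and (235,249), the posts at (188,134) and (343,185), the jaw ball at (214,320) and the red tab at (205,376). The plate corners are clear, and the lens barrel (625,183) is on its flange (634,183).

Run:
```python
from h import *
f=lambda u,v,ox=275,oy=165:((u+.5)/7-.5+ox,(v+.5)/7-.5+oy)
g=cv2.imread('pics/top0.png').astype(float).min(2)
def ref(uv,r=3):
    u,v=np.round(uv).astype(int);w=g[v-r:v+r+1,u-r:u+r+1];w=np.clip(w-w.min()-.35*(w.max()-w.min()),0,None)
    y,x=np.mgrid[v-r:v+r+1,u-r:u+r+1];return (w*x).sum()/w.sum(),(w*y).sum()/w.sum()
B=np.array([on('top',f(*p),.016)[:2] for p in [(218,171),(295,196),(235,249)]])
B2=np.array([on('top',ref(f(*p),2),.016)[:2] for p in [(218,171),(295,196),(235,249)]])
print('buttons',B.round(4).tolist(),B2.round(4).tolist(),B.mean(0),B2.mean(0))
for i in range(3):print(np.linalg.norm(B[i]-B[i-1]),'want .0346')
C=np.array([on('top',f(*p),.01)[:2] for p in [(170,40),(403,115),(300,462),(62,385)]])
print('corners',C.round(4).tolist(),[np.linalg.norm(C[i]-C[i-1]).round(4) for i in range(4)])
e=C[0]+C[1]-C[2]-C[3];e/=np.linalg.norm(e);e2=C[0]-C[1]+C[3]-C[2];print('yaw',np.degrees(np.arctan2(e[1],e[0])),np.degrees(np.arctan2(-e2[0],e2[1])))
print('centre from plate',C.mean(0)+.02*e)
P=np.array([on('top',f(*p),.0275)[:2] for p in [(188,134),(343,185)]]);d=P[0]-P[1];print('posts',P,np.degrees(np.arctan2(-d[0],d[1])))
print('tab top',on('top',f(206,376),.06),on('top',(303.36,218.29),.06),on('side',(235.2,242.4),.06),tri((303.36,218.29),(235.2,242.4)))
print('jawball',on('top',f(214,320),.021))
print('lens',on('top',(203.29,220.66),.041),on('top',f(174,183,180,195),.013))
for n,p,z in(('bottle',(365,161),.1),('jar',(191,157),.06),('dish',(236,160),.015)):print(n,on('top',p,z))
```

```text
buttons [[0.5347, -0.0309], [0.5245, -0.0644], [0.5011, -0.0387]] [[0.5347, -0.0304], [0.5247, -0.0643], [0.501, -0.0384]] [ 0.52011698 -0.04463528] [ 0.52010948 -0.04435847]
0.0344777821814341 want .0346
0.03499266932072358 want .0346
0.03474300984899167 want .0346
corners [[0.5917, -0.0099], [0.561, -0.1118], [0.4097, -0.0687], [0.4411, 0.0348]] [np.float64(0.1571), np.float64(0.1065), np.float64(0.1572), np.float64(0.1081)]
yaw -16.21933995482896 -16.822494441907473
centre from plate [ 0.52007991 -0.04449037]
posts [[ 0.54973502 -0.01650796]
 [ 0.52910029 -0.08335137]] -17.15558917049217
tab top [ 0.44671808 -0.02209639  0.06      ] [ 0.44667186 -0.0202273   0.06      ] [ 0.4457557 -0.0256205  0.06     ] (array([ 0.44697844, -0.0208099 ,  0.05562481]), np.float64(0.0007570384021491096))
jawball [ 0.47030722 -0.02944105  0.021     ]
lens [0.43412881 0.27315717 0.041     ] [0.43341963 0.27302039 0.013     ]
bottle [ 0.61337963 -0.18980467  0.1       ]
jar [0.61975921 0.31153082 0.06      ]
dish [0.61879196 0.18185086 0.015     ]
```

Emit:
carry_out(plan="1 0 0 0 -6.4; 1 -3.0 -2.3 0 0; 1 -3.0 -2.3 0 0; 1 -3.0 -2.3 0 0; 1 -3.0 -2.3 0 0")

```text
time: 0.52
tool_pos: [0.3231, 0.4286, 0.2308]
tool_rot: [0.143, 0.99, -0.0, -0.0]
wrist_force: [-0.6, 0.2, 0.1]
opening: 0.0855
gripper_force: 0.0
```

Emit:
carry_out(plan="1 -3.0 -2.3 1.5 0; 1 -3.0 -2.3 1.5 0; 1 -3.0 -2.3 1.5 0; 1 -3.0 -2.3 1.5 0; 1 -3.0 -2.3 1.5 0")

```text
time: 0.93
tool_pos: [0.4344, 0.2753, 0.1555]
tool_rot: [0.144, 0.99, -0.0, -0.0]
wrist_force: [0.2, 0.5, -0.6]
opening: 0.0854
gripper_force: 0.0
```

```bash
cat >> h.py <<'E'
from scipy.spatial.transform import Rotation as Ro
S=np.array([.5201,-.0445]);YAW=-16.6
def to(p):   # tool-frame shift in cm to reach world p, + tool-x heading
    s=robot.sense();R=Ro.from_quat(s['tool_rot']).as_matrix()
    print('tcp',s['tool_pos'].round(4),'shift cm',(R.T@(np.array(p)-s['tool_pos'])*100).round(2),'xang',np.degrees(np.arctan2(R[1,0],R[0,0])).round(2),'down',R[:,2].round(4),'F',s['wrist_force'].round(2),'open',s['opening'].round(4),'g',round(float(s['gripper_force']),1),'t',s['time'])
E
python3 -c "
from h import *
to([.434,.273,.015])"
```

```text
Traceback (most recent call last):
  File "h.py", line 24, in to
    print('tcp',s['tool_pos'].round(4),'shift cm',(R.T@(np.array(p)-s['tool_pos'])*100).round(2),'xang',np.degrees(np.arctan2(R[1,0],R[0,0])).round(2),'down',R[:,2].round(4),'F',s['wrist_force'].round(2),'open',s['opening'].round(4),'g',round(float(s['gripper_force']),1),'t',s['time'])
                                                                                                                                                                                                                   ^^^^^^^^^^^^^^^^^^
AttributeError: 'float' object has no attribute 'round'
```

Emit:
carry_out(plan="1 0 -0.23 3.0 0; 1 0 0 3.5 0; 1 0 0 3.5 0; 1 0 0 3.0 0; 1 0 0 1.0 0")

```text
time: 1.35
tool_pos: [0.4304, 0.2732, 0.0125]
tool_rot: [0.144, 0.99, -0.002, -0.003]
wrist_force: [0.2, -0.5, -0.0]
opening: 0.0852
gripper_force: 0.0
```

Emit:
carry_out(plan="0.2 0 0 0 0; 0.2 0 0 0 0; 0.2 0 0 0 0; 0.2 0 0 0 0; 0.2 0 0 0 0")

```text
time: 1.77
tool_pos: [0.4347, 0.2757, 0.0184]
tool_rot: [0.144, 0.99, 0.001, 0.002]
wrist_force: [-1.6, 0.2, 5.2]
opening: 0.0344
gripper_force: 59.2
```

```bash
sed -i "s/s\['opening'\].round(4)/round(float(s['opening']),4)/" h.py
python3 - <<'E'
from h import *
to([.434,.273,.015])
E
```

```text
tcp [0.4347 0.2757 0.0184] shift cm [-0.01 -0.28  0.34] xang 163.45 down [ 0.0035  0.0017 -1.    ] F [-1.62  0.23  5.22] open 0.0344 g 59.2 t 1.7667
```

Emit:
carry_out(plan="0.2 0 0 0 0; 0.2 0 0 -1 0; 0.2 0 0 -2 0; 0.2 0 0 -2 0; 0.2 0 0 0 0")

```text
time: 2.18
tool_pos: [0.4357, 0.2761, 0.0705]
tool_rot: [0.144, 0.99, 0.002, 0.003]
wrist_force: [0.6, 0.6, -1.3]
opening: 0.0345
gripper_force: 60.0
```

Run:
```python
from h import *
to([*S,.1])
im=read_camera('side');cv2.imwrite('pics/s2.png',cv2.resize(cv2.cvtColor(im,cv2.COLOR_RGB2BGR)[120:240,140:280],None,fx=5,fy=5,interpolation=cv2.INTER_CUBIC))
```

```text
tcp [0.4357 0.2761 0.0705] shift cm [-17.24 -28.31  -2.98] xang 163.45 down [ 0.0063  0.0028 -1.    ] F [ 0.57  0.56 -1.29] open 0.0345 g 60.0 t 2.1833
```

View pics/s2.png

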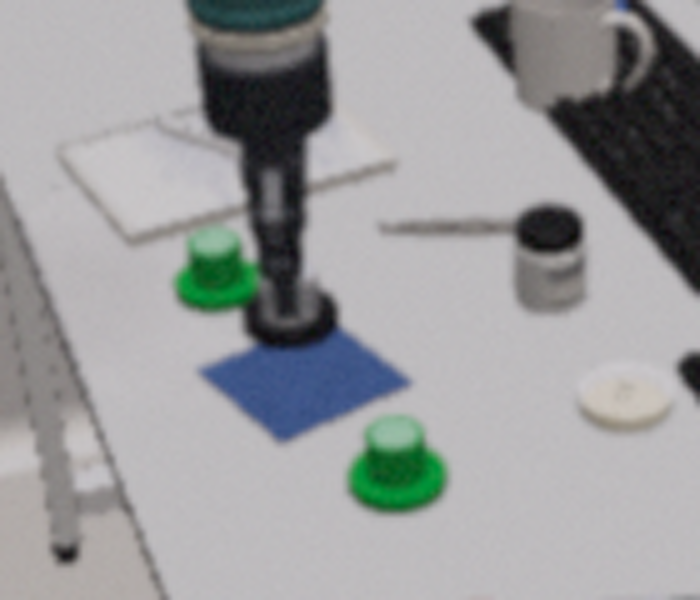

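The lens is held level between the pads at about (290,315) in the crop, clear of the blue pad. Next I carry it to the mount.

Emit:
carry_out(plan="0.2 0 -2 -1 0; 0.2 -1.9 -3.0 0 0; 0.2 -1.9 -3.0 0 0; 0.2 -1.9 -3.0 0 0; 0.2 -1.9 -3.0 0 0")

```text
time: 2.65
tool_pos: [0.4658, 0.1176, 0.0761]
tool_rot: [0.144, 0.99, -0.0, -0.0]
wrist_force: [1.6, 0.2, -1.8]
opening: 0.0339
gripper_force: 60.3
```

Emit:
carry_out(plan="0.2 -1.9 -3.0 0 0; 0.2 -1.9 -3.0 0 0; 0.2 -1.9 -3.0 0 0; 0.2 -1.9 -3.0 0 0; 0.2 -1.6 -2.3 0 0")

```text
time: 3.07
tool_pos: [0.5136, -0.0469, 0.076]
tool_rot: [0.144, 0.99, -0.0, -0.0]
wrist_force: [0.7, 1.6, -2.4]
opening: 0.0343
gripper_force: 60.3
```

Emit:
carry_out(plan="0.2 0 0 1 0; 0.2 0 0 1 0; 0.2 0 0 0 0; 0.2 0 0 0 0; 0.2 0 0 0 0")

```text
time: 3.48
tool_pos: [0.5125, -0.0431, 0.0559]
tool_rot: [0.143, 0.99, 0.0, -0.001]
wrist_force: [0.9, -0.2, -2.5]
opening: 0.0345
gripper_force: 60.4
```

Run:
```python
from h import *
to([.5163,-.0434,.0314])
for n,b in(('top',(270,150,350,240)),('side',(205,195,305,275))):
    im=read_camera(n);x0,y0,x1,y1=b
    cv2.imwrite(f'pics/{n}3.png',cv2.resize(cv2.cvtColor(im,cv2.COLOR_RGB2BGR)[y0:y1,x0:x1],None,fx=6,fy=6,interpolation=cv2.INTER_CUBIC))
a=cv2.imread('pics/side3.png');cv2.imwrite('pics/side3.png',a)
```

```text
tcp [ 0.5125 -0.0431  0.0559] shift cm [-0.38  0.08  2.45] xang 163.52 down [-1.8e-03  4.0e-04 -1.0e+00] F [ 0.89 -0.19 -2.47] open 0.0345 g 60.4 t 3.4833
```

View pics/side3.png

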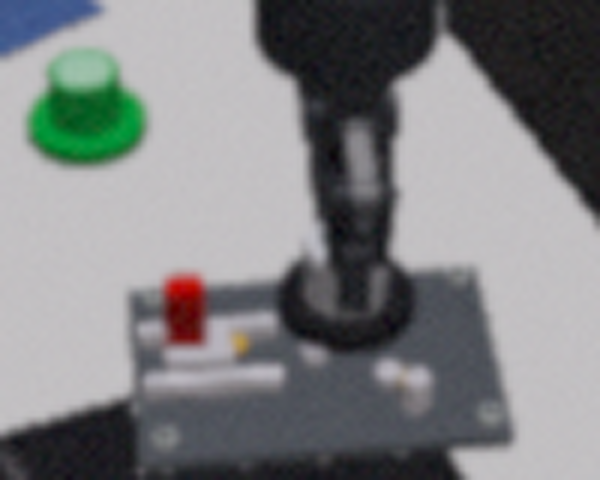

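The lens hangs level over the buttons in front of the posts. The flange ellipse is centred near crop pixel (347,300), and the jaw ball is well clear at (241,344).

Run:
```python
from h import *
print(on('side',(262.4,244.6),.0455),on('side',(262.4,244.1),.0455))
```

```text
[ 0.51260596 -0.04496257  0.0455    ] [ 0.51336144 -0.0431965   0.0455    ]
```

Emit:
carry_out(plan="0.2 -0.3 0.08 1.0 0; 0.2 0 0 0.8 0; 0.2 0 0 0.2 0; 0.2 0 0 0 0; 0.2 0 0 0 0")

```text
time: 4.0
tool_pos: [0.5156, -0.044, 0.0356]
tool_rot: [0.144, 0.99, 0.0, -0.001]
wrist_force: [0.5, 0.9, -3.1]
opening: 0.034
gripper_force: 60.2
```

Emit:
carry_out(plan="0.2 0 0 0.2 0; 0.2 0 0 0.1 0; 0.2 0 0 0.05 0; 0.2 0 0 0 0; 0.2 0 0 0 0")

```text
time: 4.42
tool_pos: [0.5161, -0.044, 0.0328]
tool_rot: [0.144, 0.99, 0.0, -0.0]
wrist_force: [-1.8, 4.9, -0.8]
opening: 0.0342
gripper_force: 60.5
```

Emit:
carry_out(plan="0.2 0 0 0.05 0; 0.2 0 0 0 0; 0.2 0 0 0 0; 0.2 0 0 0 0")

```text
time: 4.75
tool_pos: [0.5162, -0.0439, 0.0323]
tool_rot: [0.144, 0.99, 0.0, -0.0]
wrist_force: [-1.1, 5.0, 0.1]
opening: 0.0344
gripper_force: 60.5
```

Emit:
carry_out(plan="0.2 0 0 0.05 0; 0.2 0 0 0 0; 0.2 0 0 0 0; 0.2 0 0 0 0")

```text
time: 5.08
tool_pos: [0.5162, -0.0439, 0.0318]
tool_rot: [0.144, 0.99, 0.0, -0.0]
wrist_force: [-2.3, 4.7, 0.3]
opening: 0.0341
gripper_force: 60.5
```

The force on the tool points straight away from post_right, so the rim is touching it. I'll back off sideways and finish lowering.

Emit:
carry_out(plan="0.2 0.1 0.2 0 0; 0.2 0 0 0 0; 0.2 0 0 0.05 0; 0.2 0 0 0 0; 0.2 0 0 0 0")

```text
time: 5.5
tool_pos: [0.5169, -0.0426, 0.0315]
tool_rot: [0.144, 0.99, -0.0, 0.001]
wrist_force: [0.5, -0.0, -0.5]
opening: 0.0341
gripper_force: 60.4
```

Emit:
carry_out(plan="0.2 0 0 0.05 0; 0.2 0 0 0 0; 0.2 0 0 0 0; 0.2 0 0 0 0")

```text
time: 5.83
tool_pos: [0.5169, -0.0426, 0.0314]
tool_rot: [0.144, 0.99, -0.0, 0.001]
wrist_force: [-1.1, -1.4, 5.5]
opening: 0.034
gripper_force: 61.4
```

Emit:
carry_out(plan="0.2 0 0 -0.03 0; 0.2 -0.1 0 0 0; 0.2 -0.1 0 0 0; 0.2 0 0 0 0; 0.2 0 0 0 0")

```text
time: 6.25
tool_pos: [0.5169, -0.0425, 0.0313]
tool_rot: [0.144, 0.99, -0.0, -0.001]
wrist_force: [-3.5, 0.2, 9.9]
opening: 0.0343
gripper_force: 61.6
```

Emit:
carry_out(plan="0.2 -0.1 0 0 0; 0.2 0 0 0 0; 0.2 0 0 0 0")

```text
time: 6.5
tool_pos: [0.517, -0.0426, 0.0314]
tool_rot: [0.144, 0.99, 0.0, -0.002]
wrist_force: [-5.5, 0.8, 11.6]
opening: 0.0338
gripper_force: 61.9
```

Emit:
carry_out(plan="0.2 0 0 -0.05 0; 0.2 0 0 0 0; 0.2 0 0 -0.03 0; 0.2 0 0 0 0; 0.2 0 0 0 0")

```text
time: 6.92
tool_pos: [0.5186, -0.0428, 0.0315]
tool_rot: [0.144, 0.99, 0.0, -0.001]
wrist_force: [-1.4, 1.9, -1.2]
opening: 0.0339
gripper_force: 60.4
```

Emit:
carry_out(plan="0.2 0 0 -0.03 0; 0.2 0 0 0 0; 0.2 0 0 0 0")

```text
time: 7.17
tool_pos: [0.5188, -0.0429, 0.0319]
tool_rot: [0.144, 0.99, 0.0, -0.0]
wrist_force: [-1.8, 2.4, -4.2]
opening: 0.0342
gripper_force: 60.4
```

Emit:
carry_out(plan="0.2 -0.1 0 0.03 0; 0.2 0 0 0 0; 0.2 0 0 0 0; 0.2 0 0 0 0")

```text
time: 7.5
tool_pos: [0.5193, -0.0429, 0.0317]
tool_rot: [0.144, 0.99, 0.0, -0.001]
wrist_force: [-2.9, 4.0, -1.7]
opening: 0.0341
gripper_force: 60.6
```

Emit:
carry_out(plan="0.2 -0.1 0 0 0; 0.2 0 0 0 0; 0.2 0 0 0 0; 0.2 0 0 0 0")

```text
time: 7.83
tool_pos: [0.5194, -0.043, 0.0316]
tool_rot: [0.144, 0.99, 0.0, -0.002]
wrist_force: [-4.9, 4.3, -0.0]
opening: 0.0342
gripper_force: 60.6
```

```bash
cat >> h.py <<'E'
def mf():   # force and TCP in mount axes (mm)
    s=robot.sense();a=np.radians(YAW);M=np.array([[np.cos(a),np.sin(a)],[-np.sin(a),np.cos(a)]])
    print('F mount',(M@s['wrist_force'][:2]).round(2),'Fz',s['wrist_force'][2].round(2),'pos mm',(M@(s['tool_pos'][:2]-S)*1e3).round(2),'z',(s['tool_pos'][2]*1e3).round(2),'torque',s['ft_torque'].round(2),'t',s['time'])
E
python3 -c "from h import *;mf()"
```

```text
F mount [-5.96  2.73] Fz -0.05 pos mm [-1.06  1.25] z 31.63 torque [ 0.91  0.8  -0.05] t 7.8333
```

Emit:
carry_out(plan="0.2 -0.1 0.05 0 0; 0.2 0 0 0 0; 0.2 0 0.05 0 0; 0.2 0 0 0 0; 0.2 0 0 0 0")

```text
time: 8.25
tool_pos: [0.521, -0.0425, 0.0317]
tool_rot: [0.144, 0.99, 0.0, -0.001]
wrist_force: [-4.2, 4.3, -2.1]
opening: 0.0339
gripper_force: 60.6
```

```bash
python3 -c "from h import *;mf()"
```

```text
F mount [-5.22  2.89] Fz -2.1 pos mm [0.3  2.18] z 31.65 torque [ 0.75  0.79 -0.12] t 8.25
```

Emit:
carry_out(plan="0.2 -0.1 -0.1 0 0; 0.2 0 -0.1 0 0; 0.2 0 0 0 0; 0.2 0 0 0 0; 0.2 0 0 0 0")

```text
time: 8.67
tool_pos: [0.521, -0.043, 0.0317]
tool_rot: [0.145, 0.989, 0.001, -0.002]
wrist_force: [-3.3, 12.3, 1.1]
opening: 0.0342
gripper_force: 60.9
```

```bash
python3 -c "from h import *;mf()"
```

```text
F mount [-6.7  10.84] Fz 1.11 pos mm [0.44 1.72] z 31.71 torque [ 2.22  0.71 -0.05] t 8.6667
```

Contact is on post_right alone, so I slide along it toward post_left.

Emit:
carry_out(plan="0.2 0 0.1 0 0; 0.2 -0.05 0.1 0 0; 0.2 0 0.05 0 0; 0.2 0 0 0 0; 0.2 0 0 0 0")

```text
time: 9.08
tool_pos: [0.5216, -0.0424, 0.0316]
tool_rot: [0.144, 0.99, 0.0, -0.002]
wrist_force: [-7.9, 3.5, 0.6]
opening: 0.0342
gripper_force: 60.8
```

```bash
python3 -c "from h import *;mf()"
```

```text
F mount [-8.59  1.11] Fz 0.6 pos mm [0.84 2.44] z 31.63 torque [ 0.66  1.1  -0.06] t 9.0833
```

Emit:
carry_out(plan="0.2 -0.05 0.05 0 0; 0.2 0 0.05 0 0; 0.2 0 0 0 0; 0.2 0 0 0 0; 0.2 0 0 0 0")

```text
time: 9.5
tool_pos: [0.5217, -0.0423, 0.0316]
tool_rot: [0.144, 0.99, -0.001, -0.003]
wrist_force: [-8.7, -0.7, 1.9]
opening: 0.0344
gripper_force: 61.0
```

```bash
python3 -c "from h import *;mf()"
```

```text
F mount [-8.11 -3.16] Fz 1.91 pos mm [0.89 2.58] z 31.6 torque [-0.02  1.45 -0.02] t 9.5
```

Both posts bear now: the side force changes sign with almost no movement. I'll balance it, press to about 12 N and release.

Emit:
carry_out(plan="0.2 -0.1 -0.03 0 0; 0.2 -0.05 -0.02 0 0; 0.2 0 0 0 0; 0.2 0 0 0 0; 0.2 0 0 0 0")

```text
time: 9.92
tool_pos: [0.5218, -0.0424, 0.0316]
tool_rot: [0.144, 0.99, -0.0, -0.004]
wrist_force: [-10.7, 2.8, 6.0]
opening: 0.0344
gripper_force: 61.4
```

```bash
python3 -c "from h import *;mf()"
```

```text
F mount [-11.07  -0.4 ] Fz 5.98 pos mm [1.03 2.53] z 31.62 torque [0.62 1.82 0.04] t 9.9167
```

Emit:
carry_out(plan="0.2 0.25 0 -0.03 0; 0.2 0 0 0 0; 0.2 0 0 0 0; 0.2 0 0 0 0; 0.7 0 0 0 0")

```text
time: 10.33
tool_pos: [0.5239, -0.0427, 0.0324]
tool_rot: [0.144, 0.99, -0.0, 0.001]
wrist_force: [0.4, 0.4, -0.5]
opening: 0.0449
gripper_force: 0.0
```

Emit:
carry_out(plan="0.7 0 0 0 0; 0.7 0 0 0 0; 0.7 0 0 0 0; 0.7 0 0 0 0; 0.7 0 0 0 0")

```text
time: 10.75
tool_pos: [0.5242, -0.0425, 0.0324]
tool_rot: [0.144, 0.99, -0.0, 0.001]
wrist_force: [0.1, -0.2, -0.3]
opening: 0.0596
gripper_force: 0.0
```

Emit:
carry_out(plan="0.7 0 0 -1 0; 0.7 0 0 -2.5 0; 0.7 0 0 -3.5 0; 0.7 0 0 -1 0; 0.7 0 0 0 0")

```text
time: 11.17
tool_pos: [0.5263, -0.0428, 0.1158]
tool_rot: [0.144, 0.99, -0.0, 0.004]
wrist_force: [0.7, 0.2, 0.3]
opening: 0.0599
gripper_force: 0.0
```

```bash
python3 -c "
from h import *
mf();a=np.radians(YAW)
to([S[0],S[1],.05])"
```

```text
F mount [0.62 0.35] Fz 0.3 pos mm [5.51 3.38] z 115.81 torque [-0.05  0.01  0.02] t 11.1667
tcp [ 0.5263 -0.0428  0.1158] shift cm [ 0.6  -0.34  6.58] xang 163.44 down [ 0.007  -0.0016 -1.    ] F [0.7  0.16 0.3 ] open 0.0599 g 0.0 t 11.1667
```

Emit:
carry_out(plan="0 3 -0.09 0 0; 0 3 0 0 0; 0 3 0 0 0; 0 1.6 0 0 0; 0 0 0 0 0")

```text
time: 11.58
tool_pos: [0.4155, -0.0114, 0.1109]
tool_rot: [0.144, 0.99, 0.0, -0.004]
wrist_force: [-0.9, -0.1, -0.1]
opening: 0.0006
gripper_force: 0.0
```

Run:
```python
from h import *
mf()
o=np.zeros((525,780,3),np.uint8)
for n,b,k in(('top',(275,165,330,240),0),('side',(215,205,270,280),1)):
    im=read_camera(n);x0,y0,x1,y1=b;c=cv2.cvtColor(im,cv2.COLOR_RGB2BGR);cv2.imwrite(f'pics/{n}4.png',c)
    o[:,k*390:k*390+385]=cv2.resize(c[y0:y1,x0:x1],None,fx=7,fy=7,interpolation=cv2.INTER_CUBIC)
cv2.imwrite('pics/c4.png',o)
```

```text
F mount [-0.79 -0.37] Fz -0.15 pos mm [-109.72    1.85] z 110.91 torque [0.02 0.03 0.03] t 11.5833
```

View pics/c4.png

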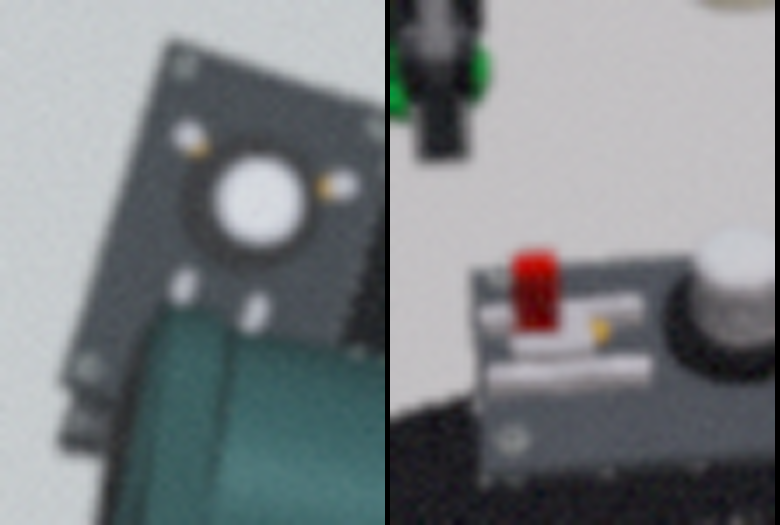

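In the top view the flange sits up against both posts at (188,134) and (343,185). The red tab is free in the side view at (535,290), and the fingers are behind and above it. I'll descend behind the tab.

Emit:
carry_out(plan="0 0 0 2.3 0; 0 0 0 2.3 0; 0 0 0 2.3 0; 0 0 0 0 0; 0 0 0 0 0")

```text
time: 12.1
tool_pos: [0.422, -0.0132, 0.0424]
tool_rot: [0.144, 0.99, -0.0, -0.001]
wrist_force: [-0.3, -0.3, 0.0]
opening: -0.0003
gripper_force: 0.0
```

Emit:
carry_out(plan="0 -0.5 0 0 0; 0 -0.4 0 0 0; 0 0 0 0 0; 0 0 0 0 0; 0 0 0 0 0")

```text
time: 12.52
tool_pos: [0.4307, -0.0156, 0.0438]
tool_rot: [0.144, 0.99, -0.0, 0.001]
wrist_force: [-1.6, 1.0, 0.7]
opening: 0.0
gripper_force: 1.1
```

```bash
python3 -c "from h import *;mf()"
```

```text
F mount [-1.85  0.52] Fz 0.66 pos mm [-93.92   2.16] z 43.82 torque [ 0.11  0.35 -0.02] t 12.5167
```

Emit:
carry_out(plan="0 -0.4 0 0 0; 0 -0.4 0 0 0; 0 -0.4 0 0 0; 0 0 0 0 0; 0 0 0 0 0")

```text
time: 12.93
tool_pos: [0.4412, -0.0188, 0.0434]
tool_rot: [0.144, 0.99, -0.0, -0.0]
wrist_force: [-5.0, 0.9, 3.1]
opening: 0.0
gripper_force: 2.4
```

Emit:
carry_out(plan="0 -0.3 0 0 0; 0 0 0 0 0; 0 0 0 0 0; 0 0 0 0 0")

```text
time: 13.27
tool_pos: [0.4439, -0.0196, 0.0433]
tool_rot: [0.144, 0.99, -0.0, -0.001]
wrist_force: [-5.3, 1.2, 3.9]
opening: -0.0003
gripper_force: 2.6
```

```bash
python3 -c "from h import *;mf()"
```

```text
F mount [-5.44 -0.34] Fz 3.92 pos mm [-80.16   2.07] z 43.3 torque [0.21 0.8  0.  ] t 13.2667
```

Emit:
carry_out(plan="0 -0.2 0 0 0; 0 0 0 0 0; 0 0 0 0 0; 0 0 0 0 0")

```text
time: 13.6
tool_pos: [0.4456, -0.0202, 0.0433]
tool_rot: [0.144, 0.99, -0.0, -0.001]
wrist_force: [-5.5, 1.0, 3.4]
opening: -0.0002
gripper_force: 2.6
```

Emit:
carry_out(plan="0 -0.1 0 0 0; 0 0 0 0 0; 0 0 0 0 0; 0 0 0 0 0")

```text
time: 13.93
tool_pos: [0.4465, -0.0204, 0.0433]
tool_rot: [0.144, 0.99, -0.0, -0.001]
wrist_force: [-4.9, 0.9, 4.0]
opening: 0.0001
gripper_force: 2.8
```

Emit:
carry_out(plan="0 -0.1 0 0 0; 0 0 0 0 0; 0 0 0 0 0; 0 0 0 0 0")

```text
time: 14.27
tool_pos: [0.4474, -0.0206, 0.0432]
tool_rot: [0.144, 0.99, -0.0, -0.001]
wrist_force: [-6.3, 1.5, 3.4]
opening: -0.0
gripper_force: 2.8
```

```bash
python3 -c "from h import *;mf()"
```

```text
F mount [-6.46 -0.39] Fz 3.4 pos mm [-76.5    2.08] z 43.25 torque [ 0.2   0.89 -0.06] t 14.2667
```

Emit:
carry_out(plan="0 -0.1 0 0 0; 0 0 0 0 0; 0 0 0 0 0; 0 0 0 0 0")

```text
time: 14.6
tool_pos: [0.4477, -0.0208, 0.0432]
tool_rot: [0.144, 0.99, 0.0, -0.001]
wrist_force: [-7.7, 1.3, 5.2]
opening: -0.0
gripper_force: 3.5
```

Emit:
carry_out(plan="0 -0.1 0 0 0; 0 0 0 0 0; 0 0 0 0 0; 0 0 0 0 0")

```text
time: 14.93
tool_pos: [0.4479, -0.0208, 0.0432]
tool_rot: [0.144, 0.99, 0.0, -0.002]
wrist_force: [-8.2, 2.4, 6.2]
opening: 0.0001
gripper_force: 4.3
```

```bash
python3 -c "from h import *;mf()"
```

```text
F mount [-8.55 -0.02] Fz 6.16 pos mm [-75.96   2.03] z 43.16 torque [ 0.32  1.34 -0.04] t 14.9333
```

The jaw has met the lens. I'll press on by feel.

Emit:
carry_out(plan="0 -0.1 0 0 0; 0 -0.1 0 0 0; 0 -0.1 0 0 0; 0 0 0 0 0; 0 0 0 0 0")

```text
time: 15.35
tool_pos: [0.4483, -0.021, 0.0429]
tool_rot: [0.144, 0.99, 0.0, -0.004]
wrist_force: [-12.6, 3.9, 9.3]
opening: -0.0002
gripper_force: 6.5
```

Emit:
carry_out(plan="0 -0.1 0 0 0; 0 -0.05 0 0 0; 0 0 0 0 0; 0 0 0 0 0")

```text
time: 15.68
tool_pos: [0.4484, -0.0211, 0.0427]
tool_rot: [0.144, 0.99, 0.0, -0.006]
wrist_force: [-14.6, 3.9, 11.4]
opening: -0.0
gripper_force: 7.7
```

Run:
```python
from h import *
mf()
```

```text
F mount [-15.15  -0.43] Fz 11.39 pos mm [-75.37   1.98] z 42.73 torque [0.71 2.17 0.05] t 15.6833
```

Emit:
carry_out(plan="0 0.3 0 0 0; 0 0.3 0 0 0; 0 0.8 0 0 0; 0 1 0 0 0; 0 0 0 0 0")

```text
time: 16.1
tool_pos: [0.4299, -0.0154, 0.0433]
tool_rot: [0.144, 0.99, -0.0, -0.001]
wrist_force: [-0.5, 0.9, 0.7]
opening: 0.0003
gripper_force: 0.0
```

Emit:
carry_out(plan="0 0 0 -3 0; 0 0 0 -3.5 0; 0 0 4 -3 0; 0 0 4 -2 0; 0 0 4 0 0")

```text
time: 16.52
tool_pos: [0.4671, 0.0908, 0.1563]
tool_rot: [0.145, 0.989, 0.001, 0.005]
wrist_force: [0.7, -0.4, 0.1]
opening: -0.0
gripper_force: 0.0
```

Emit:
carry_out(plan="0 0 4 0 0; 0 0 4 0 0; 0 0 4 0 0; 0 0 0 0 0; 0 0 0 0 0")

```text
time: 16.93
tool_pos: [0.4984, 0.2071, 0.152]
tool_rot: [0.142, 0.99, 0.0, 0.001]
wrist_force: [-0.4, -0.1, 0.1]
opening: 0.0002
gripper_force: 0.0
```

Run:
```python
from h import *
mf()
o=np.zeros((525,780,3),np.uint8)
for n,b,k in(('top',(275,165,330,240),0),('side',(220,210,275,285),1)):
    im=read_camera(n);x0,y0,x1,y1=b;c=cv2.cvtColor(im,cv2.COLOR_RGB2BGR);cv2.imwrite(f'pics/{n}5.png',c)
    o[:,k*390:k*390+385]=cv2.resize(c[y0:y1,x0:x1],None,fx=7,fy=7,interpolation=cv2.INTER_CUBIC)
    if n=='top':
        B=blobs((im.min(2)>120).astype(np.uint8),(298,183,322,206),60)[0];print(B)
        for q in B: print('lens',on('top',q[1],.054))
cv2.imwrite('pics/c5.png',o)
```

```text
F mount [-0.36 -0.18] Fz 0.14 pos mm [-92.68 234.95] z 151.98 torque [-0.02 -0.02  0.04] t 16.9333
[(np.int32(131), array([311.62, 193.05]), array([306, 187,  13,  13], dtype=int32))]
lens [ 0.52107775 -0.04419351  0.054     ]
```

View pics/c5.png

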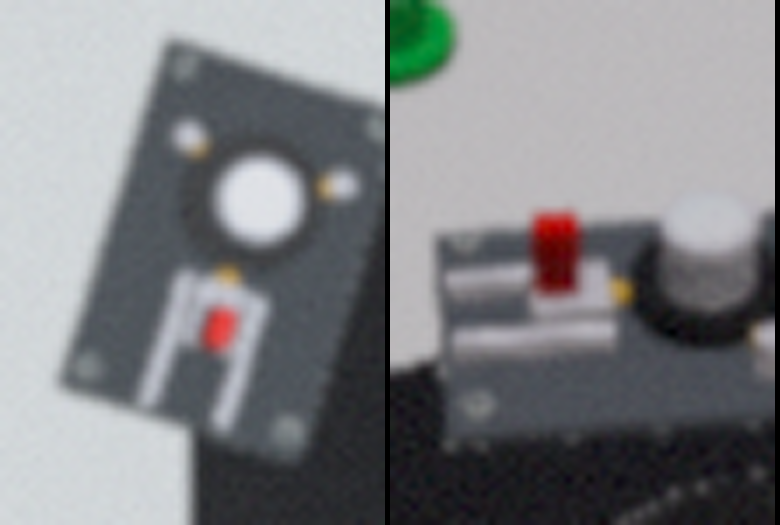

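Run:
```python
from h import *
M=Ro.from_euler('z',YAW,degrees=True).as_matrix()[:2,:2].T
for f in('top4','top5'):
    g=cv2.imread(f'pics/{f}.png').astype(float).min(2)
    # barrel, sub-pixel weighted centroid
    r=np.clip(g[185:202,303:321]-110,0,70);y,x=np.mgrid[185:202,303:321]
    p=on('top',((r*x).sum()/r.sum(),(r*y).sum()/r.sum()),.054)[:2]
    # post tops
    q=[]
    for u,v in((301.4,183.7),(323.6,191)):
        u,v=int(round(u)),int(round(v));w=np.clip(g[v-3:v+4,u-3:u+4]-110,0,None)
        if u<310: w[:,5:]=0
        Y,X=np.mgrid[v-3:v+4,u-3:u+4];q.append(on('top',((w*X).sum()/w.sum(),(w*Y).sum()/w.sum()),.0275)[:2])
    print(f,'lens mount mm',(M@(p-S)*1e3).round(2),'posts',[(M@(a-S)*1e3).round(2).tolist() for a in q],'dist',[round(np.linalg.norm(a-p)*1e3,2) for a in q])
```

```text
top4 lens mount mm [0.43 0.57] posts [[19.4, 35.62], [19.78, -34.13]] dist [np.float64(39.86), np.float64(39.74)]
top5 lens mount mm [0.89 0.57] posts [[19.36, 35.77], [19.76, -34.05]] dist [np.float64(39.76), np.float64(39.43)]
```

The distances to the two posts agree within the measuring noise of about 0.3 mm, which can't rule out a slight jam. To be sure I'll press the barrel home again with shut fingers between the tab and the barrel, then re-clamp.

Emit:
carry_out(plan="0 -1 -3.8 0 0; 0 -1 -3.8 0 0; 0 -1 -3.8 0 0; 0 -1 -3.8 0 0; 0 -1 -3.8 0 0")

```text
time: 17.45
tool_pos: [0.4897, 0.0057, 0.1519]
tool_rot: [0.145, 0.989, -0.0, -0.0]
wrist_force: [0.4, -0.0, -0.0]
opening: -0.0
gripper_force: 0.0
```

Emit:
carry_out(plan="0 -1 -3.8 0.5 0; 0 -0.1 -0.4 2.0 0; 0 0 0 2.5 0; 0 0 0 0 0; 0 0 0 0 0")

```text
time: 17.87
tool_pos: [0.4875, -0.0356, 0.1011]
tool_rot: [0.145, 0.989, 0.0, -0.002]
wrist_force: [-0.1, -0.1, 0.8]
opening: 0.0002
gripper_force: 0.0
```

```bash
python3 -c "
from h import *
mf();to([S[0],S[1],.036])"
```

```text
F mount [-0.1 -0.1] Fz 0.81 pos mm [-33.76  -0.73] z 101.14 torque [ 0.05 -0.09 -0.  ] t 17.8667
tcp [ 0.4875 -0.0356  0.1011] shift cm [-3.4   0.08  6.5 ] xang 163.3 down [-4.e-03  7.e-04 -1.e+00] F [-0.12 -0.07  0.81] open 0.0002 g 0.0 t 17.8667
```

Emit:
carry_out(plan="0 -0.18 0.3 0 0; 0 0 0 2.0 0; 0 0 0 2.0 0; 0 0 0 0 0; 0 0 0 0 0")

```text
time: 18.28
tool_pos: [0.4923, -0.0318, 0.0624]
tool_rot: [0.144, 0.99, -0.0, -0.0]
wrist_force: [-0.1, -1.0, 0.3]
opening: 0.0002
gripper_force: 0.0
```

```bash
python3 -c "
from h import *
mf()"
```

```text
F mount [ 0.15 -0.98] Fz 0.29 pos mm [-30.25   4.28] z 62.4 torque [-0.01  0.02 -0.  ] t 18.2833
```

Emit:
carry_out(plan="0 0.15 -0.15 0 0; 0 0 0 0 0; 0 0 0 1.2 0; 0 0 0 1.2 0; 0 0 0 0 0")

```text
time: 18.7
tool_pos: [0.4901, -0.0332, 0.0375]
tool_rot: [0.144, 0.99, -0.0, -0.0]
wrist_force: [-0.3, -0.7, 0.4]
opening: 0.0002
gripper_force: 0.0
```

Emit:
carry_out(plan="0 -0.1 0 0 0; 0 -0.1 0 0 0; 0 0 0 0 0; 0 0 0 0 0; 0 0 0 0 0")

```text
time: 19.12
tool_pos: [0.4928, -0.034, 0.0383]
tool_rot: [0.144, 0.99, -0.0, 0.0]
wrist_force: [0.3, -0.9, 0.2]
opening: 0.0
gripper_force: 0.0
```

```bash
python3 -c "
from h import *
mf()"
```

```text
F mount [ 0.52 -0.74] Fz 0.17 pos mm [-29.12   2.3 ] z 38.35 torque [0.05 0.03 0.01] t 19.1167
```

Emit:
carry_out(plan="0 -0.1 0 0 0; 0 -0.1 0 0 0; 0 -0.1 0 0 0; 0 0 0 0 0; 0 0 0 0 0")

```text
time: 19.53
tool_pos: [0.4939, -0.0344, 0.0376]
tool_rot: [0.144, 0.99, 0.0, -0.001]
wrist_force: [-4.3, 1.5, 4.4]
opening: 0.0001
gripper_force: 2.6
```

Emit:
carry_out(plan="0 -0.1 0 0 0; 0 -0.1 0 0 0; 0 0 0 0 0; 0 0 0 0 0")

```text
time: 19.87
tool_pos: [0.494, -0.0344, 0.0374]
tool_rot: [0.144, 0.99, 0.0, -0.003]
wrist_force: [-8.8, 2.8, 6.1]
opening: 0.0002
gripper_force: 4.3
```

```bash
python3 -c "
from h import *
mf()"
```

```text
F mount [-9.21  0.15] Fz 6.11 pos mm [-27.9   2.2] z 37.37 torque [0.48 1.24 0.03] t 19.8667
```

Emit:
carry_out(plan="0 -0.1 0.1 0 0; 0 0 0.1 0 0; 0 0 0 0 0; 0 0 0 0 0")

```text
time: 20.2
tool_pos: [0.4944, -0.0334, 0.037]
tool_rot: [0.144, 0.99, -0.0, -0.004]
wrist_force: [-9.7, -1.8, 5.7]
opening: -0.0001
gripper_force: 4.6
```

```bash
python3 -c "
from h import *
mf()"
```

```text
F mount [-8.8  -4.53] Fz 5.68 pos mm [-27.8    3.32] z 37.03 torque [-0.25  1.55 -0.11] t 20.2
```

Emit:
carry_out(plan="0 0 -0.1 0 0; 0 0 -0.1 0 0; 0 0 -0.15 0 0; 0 0 0 0 0; 0 0 0 0 0")

```text
time: 20.62
tool_pos: [0.4942, -0.0354, 0.037]
tool_rot: [0.144, 0.99, 0.001, -0.003]
wrist_force: [-6.2, 6.6, 3.8]
opening: 0.0001
gripper_force: 4.3
```

```bash
python3 -c "
from h import *
mf()"
```

```text
F mount [-7.82  4.52] Fz 3.75 pos mm [-27.39   1.36] z 37.05 torque [1.08 1.13 0.09] t 20.6167
```

Emit:
carry_out(plan="0 0 0.15 0 0; 0 0 0 0 0; 0 0.3 0 0 0; 0 0.4 0 0 0; 0 0 0 0 0")

```text
time: 21.03
tool_pos: [0.4918, -0.0336, 0.0379]
tool_rot: [0.144, 0.99, -0.0, 0.001]
wrist_force: [-1.0, -0.0, 0.4]
opening: -0.0004
gripper_force: 0.0
```

```bash
python3 -c "
from h import *
mf()"
```

```text
F mount [-0.98 -0.3 ] Fz 0.41 pos mm [-30.22   2.34] z 37.92 torque [ 0.    0.05 -0.04] t 21.0333
```

Emit:
carry_out(plan="0 0 0 -3 0; 0 0 0 -4 0; 0 2 0 -1 0; 0 2 0 0 0; 0 2.2 0 0 0")

```text
time: 21.45
tool_pos: [0.4344, -0.0164, 0.1195]
tool_rot: [0.144, 0.99, -0.0, 0.003]
wrist_force: [0.2, -0.1, -0.2]
opening: -0.0001
gripper_force: 0.0
```

Emit:
carry_out(plan="0 0 0 0 0; 0 0 0 2.5 0; 0 0 0 2.5 0; 0 0 0 2.4 0; 0 0 0 0 0")

```text
time: 21.87
tool_pos: [0.431, -0.0158, 0.0411]
tool_rot: [0.144, 0.99, 0.0, -0.002]
wrist_force: [0.5, -0.4, 0.6]
opening: -0.0001
gripper_force: 0.0
```

```bash
python3 -c "
from h import *
mf()"
```

```text
F mount [ 0.57 -0.29] Fz 0.6 pos mm [-93.64   2.04] z 41.15 torque [-0.02  0.01 -0.03] t 21.8667
```

Contact with the tab should be at about -76 mm.

Emit:
carry_out(plan="0 -0.5 0 0 0; 0 -0.5 0 0 0; 0 -0.4 0 0 0; 0 0 0 0 0; 0 0 0 0 0")

```text
time: 22.28
tool_pos: [0.447, -0.0202, 0.0448]
tool_rot: [0.144, 0.99, -0.0, 0.001]
wrist_force: [0.1, 0.7, -0.6]
opening: 0.0001
gripper_force: 0.0
```

Emit:
carry_out(plan="0 -0.15 0 0 0; 0 -0.15 0 0 0; 0 0 0 0 0; 0 0 0 0 0; 0 0 0 0 0")

```text
time: 22.7
tool_pos: [0.4483, -0.0208, 0.0439]
tool_rot: [0.144, 0.99, -0.0, 0.0]
wrist_force: [-1.0, 0.0, 0.1]
opening: 0.0001
gripper_force: 0.2
```

Emit:
carry_out(plan="0 -0.15 0 0 0; 0 -0.15 0 0 0; 0 0 0 0 0; 0 0 0 0 0; 0 0 0 0 0")

```text
time: 23.12
tool_pos: [0.4483, -0.0209, 0.0434]
tool_rot: [0.144, 0.99, 0.0, -0.003]
wrist_force: [-5.8, 0.9, 5.0]
opening: 0.0
gripper_force: 3.1
```

```bash
python3 -c "
from h import *
mf()"
```

```text
F mount [-5.79 -0.77] Fz 5.02 pos mm [-75.52   2.16] z 43.44 torque [ 0.34  0.91 -0.01] t 23.1167
```

Emit:
carry_out(plan="0 -0.1 0 0 0; 0 -0.1 0 0 0; 0 -0.1 0 0 0; 0 0 0 0 0; 0 0 0 0 0")

```text
time: 23.53
tool_pos: [0.4484, -0.021, 0.0431]
tool_rot: [0.144, 0.99, 0.0, -0.005]
wrist_force: [-10.1, 4.6, 8.9]
opening: 0.0001
gripper_force: 5.6
```

Emit:
carry_out(plan="0 -0.1 0 0 0; 0 -0.1 0 0 0; 0 0 0 0 0; 0 0 0 0 0; 0 0 0 0 0")

```text
time: 23.95
tool_pos: [0.4485, -0.0211, 0.0429]
tool_rot: [0.144, 0.99, 0.001, -0.007]
wrist_force: [-13.6, 4.3, 11.6]
opening: -0.0004
gripper_force: 7.2
```

```bash
python3 -c "
from h import *
mf()"
```

```text
F mount [-14.23   0.22] Fz 11.59 pos mm [-75.31   2.  ] z 42.88 torque [0.81 2.1  0.04] t 23.95
```

Emit:
carry_out(plan="0 -0.1 0 0 0; 0 -0.1 0 0 0; 0 0 0 0 0; 0 0 0 0 0; 0 0 0 0 0")

```text
time: 24.37
tool_pos: [0.4486, -0.0211, 0.0427]
tool_rot: [0.144, 0.99, 0.001, -0.008]
wrist_force: [-16.2, 5.7, 13.6]
opening: 0.0
gripper_force: 8.8
```

Emit:
carry_out(plan="0 0.3 0 0 0; 0 0.3 0 0 0; 0 0.8 0 0 0; 0 1 0 0 0; 0 0 0 0 0")

```text
time: 24.78
tool_pos: [0.4328, -0.0162, 0.0437]
tool_rot: [0.144, 0.99, 0.0, -0.001]
wrist_force: [0.1, -0.1, -0.5]
opening: -0.0002
gripper_force: 0.0
```

Emit:
carry_out(plan="0 0 0 -3 0; 0 0 0 -3.5 0; 0 0 3 -2 0; 0 0 0 0 0; 0 0 0 0 0")

```text
time: 25.2
tool_pos: [0.4456, 0.0124, 0.1304]
tool_rot: [0.143, 0.99, 0.0, 0.003]
wrist_force: [-0.4, 0.6, -0.1]
opening: 0.0003
gripper_force: 0.0
```

Run:
```python
from h import *
mf()
im=read_camera('side');c=cv2.cvtColor(im,cv2.COLOR_RGB2BGR)
cv2.imwrite('pics/s6.png',cv2.resize(c[195:300,205:345],None,fx=5,fy=5,interpolation=cv2.INTER_CUBIC))
```

```text
F mount [-0.53  0.42] Fz -0.05 pos mm [-87.67  33.28] z 130.35 torque [0.03 0.02 0.  ] t 25.2
```

View pics/s6.png

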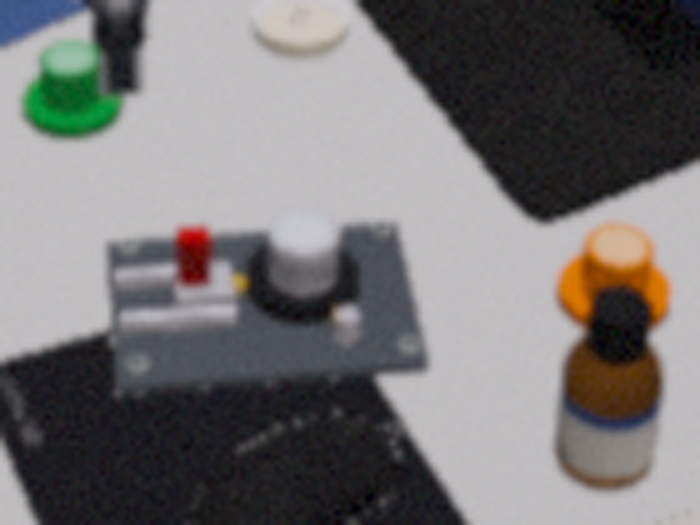

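The lens stands flat at (302,265), with the jaw ball against its rim at (240,284) and the post ball at (340,315). The robot is clear, and the bottle and dish are in place.

```bash
python3 -c "
from bench import robot
print(robot.sign_off())"
```

```text
the job is handed in; nothing more can be done
None
```

I handed the job in at about 25 s with the lens flat on the three seat buttons, settled against both posts and clamped by the jaw; I estimate about 12 N at the jaw while clamping. How much force each ball keeps after letting go couldn't be measured, and no verdict came back.

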